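# Load the column cassette into the station drawer and lock it

### The job

Take the blue-ended column cassette that stands upright on the bench and lay it down on the black rubber mat without letting it topple, and let go of it there. Then take it again from above and lower it gently between the two ribs in the open drawer, lying flat with its blue end on the left by the drawer's blue mark, slide the drawer fully shut without slamming it, and after that throw the red lock lever all the way back. Do not disturb the jar, the vial box or the orange-ended cassette.

Things in the scene. Friction and masses are not known exactly. Their poses are not given: they have to be found in the camera images.
- cassette: column cassette to load: white square bar 40 x 40 x 160 mm with dark windows, blue 30 mm cap at the inlet end, grey 22 mm foot cap, and a steel fitting 12 mm thick that stands 8 mm out of the blue end; 0.22 to 0.4 kg. Stands on its foot at the start. Origin at the centre of the foot's underside, z runs along its length to the blue end, x and y are square to its faces.
- cassette_mid (a point): centre of the cassette, 80 mm from its foot and 20 mm inside each long face; axes as the cassette's
- cassette_inlet (a point): centre of the cassette's blue end face (160 mm from the foot, at the root of the steel fitting)
- mat: black rubber mat, 150 (x) x 230 (y) x 4 mm, fixed to the bench; origin at the centre of its underside, on the bench
- station_drawer0 (a joint): how far the station's drawer is open, m: 0 is fully shut, it starts about 0.165 to 0.195 open (limit 0.214). It slides with about 1 to 3 N and stays where it is left. The grey drawer front is 254 wide x 72 high x 15 mm thick.
- nest (a point): place for the cassette: on the drawer's floor, midway between two black ribs 10 mm high, 56 mm apart inside, along y. Moves with the drawer. x points the way the drawer shuts, y to the left seen from the robot (blue floor patch on that side), z up. The drawer front's inner face is 85 mm on -x; the station's top (77 mm higher) begins 74 mm or more on +x. The cassette's centre belongs 20 mm above.
- drawer_front (a point): mid-width of the drawer front's outer face (robot's side), 3 mm below its top edge; moves with the drawer, axes as the nest's. A blue mark lies on the top edge 60 to 110 mm to its left (+y). A steel bar handle 11 mm thick, 120 mm long along y, has its centre 35 mm out (-x) and 24 mm lower; beyond 65 mm to either side of the middle the face is bare, to push on.
- lock (a joint): angle of the red-balled lock lever on the station's top, rad: 0 to 0.15 at the start (leaning towards the robot), 1.0 all the way back, away from the robot. It swings in the station's x-z plane about a pivot 70 mm from its ball (at 0.5 rad it stands upright), takes about 1 N at the ball and stays where it is left.
- lock_tip (a point): centre of the lever's red ball, 26 mm across, on a 10 mm steel rod; about 0.21 m above the bench, over the right-hand (-y) front part of the station's top
- jar: bystander: amber glass jar with a pale label and a white lid, 56 mm across, 80 mm tall; origin at the centre of its underside
- vialbox: bystander: blue vial box 70 x 70 mm, 51 mm tall; origin at the centre of its underside
- spare: bystander: a second cassette of the same size, with an orange end, lying on the bench on the far left; origin at its foot face's centre
- station_edge (a point): mid-width of the front edge of the station's top (130 mm high, 135 mm in front of the station's middle; fixed). The station is a low white box 300 deep (x) x 260 wide (y); axes as the nest's. Its drawer opens towards the robot from under this edge, is 218 mm wide inside (y), and its walls rise 55 mm above its floor.

How it is judged:
By the outcome, as a careful person would: the job done as asked, in the order asked, and still so for the second after the job is handed in, with the robot touching nothing.
It also fails if it takes over 67 s, if anything falls off the work surface, if the arm or the gripper's body presses on something with over 40 N, if the wrist force passes 120 N, or if a joint passes its speed limit or range.

### The arm

A 6-joint arm with a two-finger parallel gripper is mounted at the origin on the work surface. World frame = base frame: x ahead of the robot, y to its left, z up, the work surface at z = 0. Lengths are in mm, angles in rad, forces in N, time in s.
With the tool pointing down it reaches from about 275 to 750 mm from the base axis. Payload 10.2 kg.
Tool frame: the origin (TCP) lies where the fingers leave the gripper's body, on its centre line; the fingertips stand 73 mm ahead of it and the grasp point (between the pads) lies 54 mm ahead of it; z points along the fingers, y is the line along which they close (so a half turn about z gives the same grasp; the last joint's range is limited). The gripper opens to 85 mm and grips with 20 to 120 N. Pads are 22 mm wide; open, the fingers measure 114 mm over their backs; the gripper's body (76 mm by 85 mm) begins 54 mm behind the grasp point. The pads swing forward as they close: fully open they stand 13 mm farther back than shut.
Start: joints at [-1.446, 0.313, 1.498, -0, 1.331, -0.223], TCP at [178.923, -493.577, 303.894] pointing down, gripper open.
Joint ranges: [-2.94, 2.94], [-0.97, 2.17], [0.19, 2.56], [-1.23, 4.37], [0.02, 3.11], [-2.88, 2.88]. Speed limits (rad/s): [2.39, 2.39, 3.01, 3.14, 3.14, 3.14].

### API

Orientations are given as a unit quaternion [w, x, y, z].
In Python, from rig import ctrl gives the robot as it stands.
- The arm moves only by the shell command python3 -m creep 'ROWS' [OPENING] [FORCE]. ROWS is JSON, a list that holds one entry, the list of rows, each a list of 6 numbers: the shift along the world's x, y, z in units of 25 mm (1.0 is 25 mm), then the turn, a rotation vector about the world's x, y, z in units of 5 degrees (1.0 is 5 degrees). In form: [[[x, y, z, ax, ay, az], ...]]. A call has 1 to 20 rows; each row is the pose to reach, as a shift and turn from the pose commanded when the call began; what a row does not reach only later rows make up. A row lasts 1/12 s, in which the tool goes at most 41.7 mm and 7.16 degrees, less where a joint would pass 70% of its speed; a pose out of reach is approached as far as the arm can. A call with a gripper value outside its range is refused whole. OPENING is the finger opening in mm, from 0 to 85.4, set as the call begins (- or left out, the last holds). The fingers move at their own pace and stop on an object; FORCE is the grip in N (left out, the last holds). Time passes only in rows, so rows that repeat a pose let the fingers close. It gives the time, the measured TCP pose, the force, the opening and the grip force at its end, in the units of the state.
- ctrl.sense(): the state, without advancing time (a new reading comes with each control period).
- ctrl.capture(name): name is "side" or "top"; returns a dict with "image" (480x640x3 uint8, red, green, blue), "fx", "fy", "cx", "cy" (pixels), "R" (3x3) and "t" (3): a world point X has camera coordinates R X + t. Camera axes: x right, y down, z forward; pixel columns grow to the right and rows downward; lengths in mm; the calibration is good to about 2 mm. A picture is of the moment at which its call begins. There is no depth.
- ctrl.finish_job(): hands the job in; it is judged then, once.
The state is a dict: "time_s": time; "joints": joint angles; "dq": joint speeds; "tau": joint torques, N m; "eef_pos": TCP position; "ee_rot": TCP orientation; "force": force on the tool from outside, world axes, zero at the start; "wrist_torque": the same for the moment, N m; "grip_width": opening from 0.0 (shut) to 1.0 (fully open); "grip_force": force on a finger pad.
Only numpy, scipy, OpenCV 4.12 (cv2) and the standard library are available. Lean on these libraries where they do the work, as an engineer would, in place of code of your own. Each camera call takes 0.05 s, during which the arm holds its last target. There are 200 camera calls.

## Working session

There is one attempt and no reset: what is moved stays moved. The work goes in short steps, Python scripts to look and compute and a shell command to move; the robot and the scene stay as the last step left them, time stands still between calls to the robot, and variables do not carry over. Pictures are saved under pics/ and viewed, at most 10 in all, crops included, and the job is handed in when it is done.

```bash
ls; mkdir -p pics
python3 - <<'E'
from rig import ctrl
import cv2,numpy as np
for n in("side","top"):
    c=ctrl.capture(n); cv2.imwrite(f"pics/{n}0.png",c["image"][:,:,::-1])
    print(n,c["fx"],c["fy"],c["cx"],c["cy"],np.round(c["R"],4).tolist(),np.round(c["t"],1).tolist())
print(ctrl.sense())
E
```

```text
pics
side 455.5716852032621 455.5716852032621 318.3331370629296 234.5130861233124 [[-0.893, -0.4501, -0.005], [-0.3023, 0.608, -0.7341], [0.3334, -0.6541, -0.679]] [523.0, 231.8, 1084.3]
top 528.5604758772124 528.5604758772124 321.5390138088499 243.04648211862525 [[0.0171, -0.9996, 0.0237], [-0.9938, -0.0196, -0.1099], [0.1103, -0.0217, -0.9937]] [43.0, 584.2, 1518.5]
{'time_s': 0.1, 'joints': array([-1.44640140e+00,  3.13419384e-01,  1.49833754e+00, -4.40270894e-05,
        1.33099516e+00, -2.23385586e-01]), 'dq': array([ 1.74329575e-04, -7.86136747e-04, -1.66966276e-03,  8.37791903e-06,
       -7.42203395e-05, -6.05625405e-05]), 'tau': array([ 2.83853893e-03, -4.12899148e+01, -2.60138941e+01, -1.99285764e-04,
        3.02004730e-03, -2.81957915e-05]), 'eef_pos': array([ 178.89682676, -493.43224801,  303.38815886]), 'ee_rot': array([-5.80064217e-04,  9.84918075e-01,  1.73020370e-01,  7.32712376e-06]), 'force': array([-0.34652686,  0.42897293,  0.14773172]), 'wrist_torque': array([-0.00412486, -0.03876762, -0.00711076]), 'grip_force': 0.0, 'grip_width': 0.99730583009895}
```

View pics/side0.png

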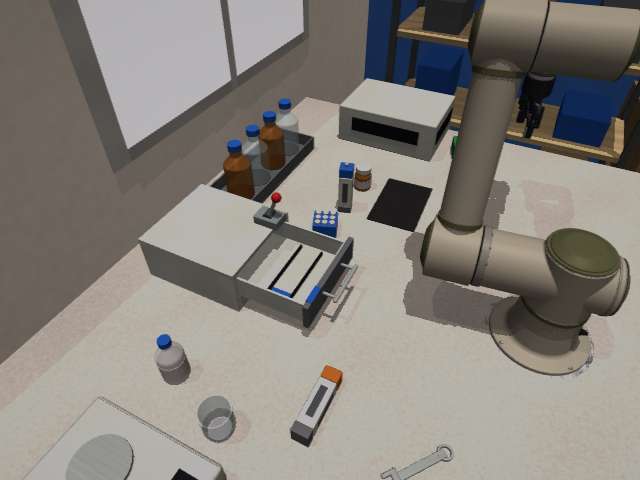

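View pics/top0.png

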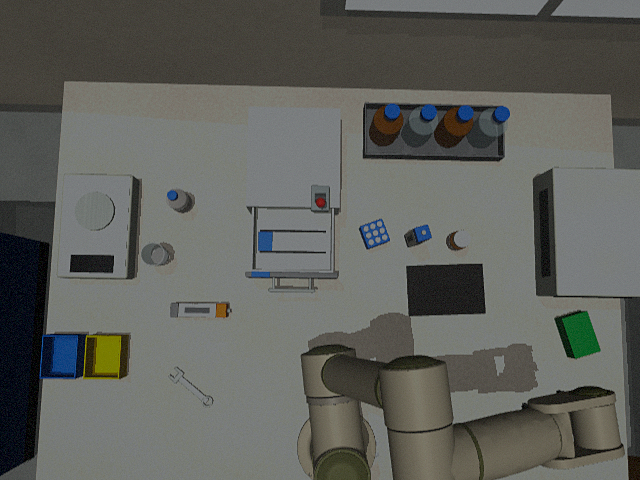

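```bash
cat > h.py <<'E'
from rig import ctrl
import cv2,numpy as np
def ray(c,u,v):
    R=np.array(c["R"]);t=np.array(c["t"])
    return -R.T@t, R.T@np.array([(u-c["cx"])/c["fx"],(v-c["cy"])/c["fy"],1])
def atz(c,u,v,z):
    o,d=ray(c,u,v); return o+d*(z-o[2])/d[2]
def proj(c,X):
    p=np.array(c["R"])@np.array(X,float)+np.array(c["t"]); return np.array([c["fx"]*p[0]/p[2]+c["cx"],c["fy"]*p[1]/p[2]+c["cy"]])
def crop(name,img,u0,v0,u1,v1,s):
    a=cv2.resize(img[v0:v1,u0:u1,::-1],None,fx=s,fy=s,interpolation=cv2.INTER_CUBIC)
    a=np.clip(a*1.3,0,255).astype('uint8')
    for u in range(-(-u0//20)*20,u1,20):
        cv2.line(a,(int((u-u0)*s),0),(int((u-u0)*s),6),(0,0,255),1); cv2.putText(a,str(u),(int((u-u0)*s)+2,10),0,.33,(0,0,255))
    for v in range(-(-v0//20)*20,v1,20):
        cv2.line(a,(0,int((v-v0)*s)),(6,int((v-v0)*s)),(0,0,255),1); cv2.putText(a,str(v),(2,int((v-v0)*s)-2),0,.33,(0,0,255))
    cv2.imwrite(name,a)
E
python3 - <<'E'
from h import *
c=ctrl.capture("top"); crop("pics/t1.png",c["image"],240,180,490,325,3.2)
c=ctrl.capture("side"); crop("pics/s1.png",c["image"],230,150,440,320,3.5)
E
```

```text
(no output)
```

View pics/t1.png

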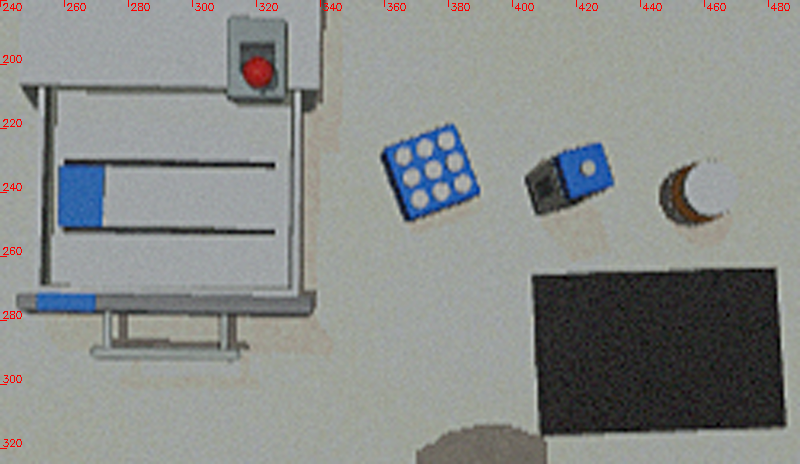

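View pics/s1.png

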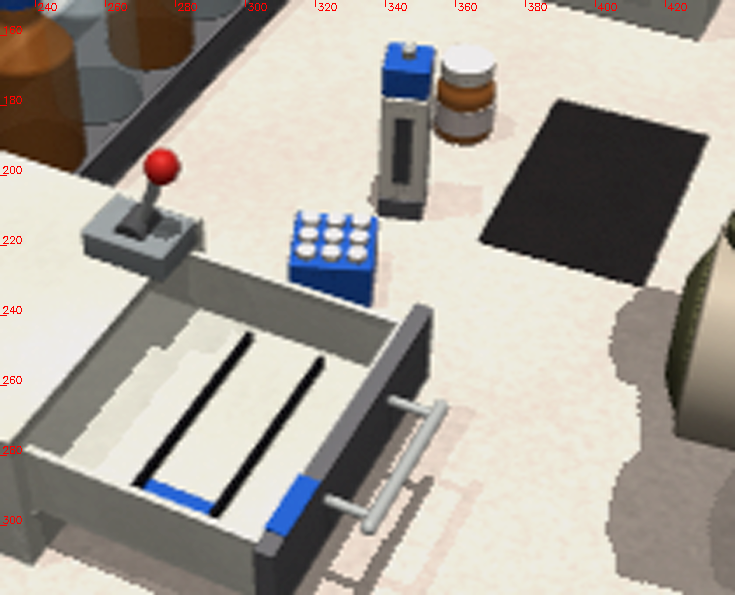

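Run:
```python
from h import *
np.set_printoptions(precision=1,suppress=True)
c=ctrl.capture("top")
T=lambda n,pts,z:[print(n,atz(c,240+x/3.2,180+y/3.2,z)[:2]) for x,y in pts]
T("cas",[(555,152),(604,142),(613,184),(563,196)],160)
T("fit",[(588,168)],168)
T("mat",[(532,275),(776,268),(786,427),(541,435)],4)
T("vb",[(384,150),(453,125),(480,192),(411,220)],51)
T("jar",[(711,187)],80)
T("front edge top: left in,left out,right out,right in",[(18,294),(18,309),(312,313),(315,292)],100)
T("bluemark",[(38,301),(95,303)],100)
T("ribs L/R far, near ",[(64,162),(274,165),(64,230),(274,233)],38)
T("ball",[(258,71)],210)
T("stat edge",[(24,86),(318,90)],130)
T("handle",[(92,355),(240,356)],78)
s=ctrl.capture("side")
c=s
S=lambda n,pts,z:[print(n,atz(c,230+x/3.5,150+y/3.5,z)) for x,y in pts]
S("S front top corners inR,outL",[(417,305),(432,316),(273,560),(256,548)],100)
S("S cas foot near",[(380,211),(422,217)],0)
S("S fit",[(408,50)],166)
S("S ball",[(161,167)],210)
S("S lidtop",[(468,57)],80)
S("S ribs",[(249,338),(139,485),(321,362),(215,513)],38)
S("S mat",[(558,99),(708,135),(643,286),(480,240)],4)
# triangulate several
t=ctrl.capture("top")
def tri(a,b):
    o1,d1=ray(t,240+a[0]/3.2,180+a[1]/3.2);o2,d2=ray(s,230+b[0]/3.5,150+b[1]/3.5)
    k=np.linalg.lstsq(np.c_[d1,-d2],o2-o1,rcond=None)[0]
    return (o1+d1*k[0]+o2+d2*k[1])/2, np.linalg.norm(o1+d1*k[0]-o2-d2*k[1])
for n,a,b in [("ball",(258,71),(161,167)),("fit",(588,168),(408,50)),("frontRout",(315,311),(432,316)),("ribfarR",(274,165),(249,338)),("ribnearR",(274,233),(321,362)),("ribfarL",(64,162),(139,485)),("ribnearL",(64,231),(215,513))]: print(n,*tri(a,b))
```

```text
cas [ 616.4 -191.7]
cas [ 625.8 -233.4]
cas [ 590.1 -240.9]
cas [ 579.  -198.4]
fit [ 602.2 -217.9]
mat [ 522.7 -200.7]
mat [ 533.6 -430. ]
mat [ 386.2 -436.8]
mat [ 375.1 -209. ]
vb [630.8 -57. ]
vb [ 655.1 -119.8]
vb [ 594.  -144.7]
vb [567.3 -82.1]
jar [ 599.2 -347.5]
front edge top: left in,left out,right out,right in [491.1 264.6]
front edge top: left in,left out,right out,right in [478.1 264.2]
front edge top: left in,left out,right out,right in [479.3   9.1]
front edge top: left in,left out,right out,right in [497.6   6.8]
bluemark [485.3 247.2]
bluemark [484.5 197.8]
ribs L/R far, near  [615.6 234.2]
ribs L/R far, near  [616.7  42.5]
ribs L/R far, near  [553.3 232.4]
ribs L/R far, near  [554.2  41.5]
ball [671.   61.9]
stat edge [668.7 261.8]
stat edge [670.7   8.2]
handle [439.9 200.8]
handle [441.3  70.8]
S front top corners inR,outL [496.6  -2.3 100. ]
S front top corners inR,outL [481.9   3.7 100. ]
S front top corners inR,outL [482.4 254.8 100. ]
S front top corners inR,outL [496.5 251.2 100. ]
S cas foot near [ 615.5 -199.4    0. ]
S cas foot near [ 578.7 -208.4    0. ]
S fit [ 601.7 -214.3  166. ]
S ball [673.2  57.1 210. ]
S lidtop [ 597.3 -346.1   80. ]
S ribs [623.5  29.   38. ]
S ribs [622.5 196.2  38. ]
S ribs [561.3  27.6  38. ]
S ribs [561.4 194.4  38. ]
S mat [ 531.  -424.2    4. ]
S mat [ 385.4 -432.4    4. ]
S mat [ 374.3 -203.8    4. ]
S mat [ 519.3 -197.8    4. ]
ball [670.1  61.9 214.5] 0.18317674889090768
fit [ 603.3 -219.   162.7] 0.6845194765660929
frontRout [480.9   6.7 103. ] 0.12490124647604514
ribfarR [615.   43.1  54. ] 0.7799441859246673
ribnearR [553.3  42.2  54.6] 1.3446119955617304
ribfarL [605.3 227.9  81.1] 10.066044991471772
ribnearL [545.1 226.7  82.5] 7.0281267670698995
```

```bash
cat >> h.py <<'E'
from scipy.spatial.transform import Rotation as Ro
np.set_printoptions(precision=2,suppress=True)
def aim(G,th,az,yaz=None):
    """tool rotation: th deg below horizontal along azimuth az; closing axis at azimuth yaz"""
    t,a=np.radians([th,az]); z=np.array([np.cos(t)*np.cos(a),np.cos(t)*np.sin(a),-np.sin(t)])
    y=np.array([np.cos(np.radians(yaz)),np.sin(np.radians(yaz)),0]); y-=z*(y@z); y/=np.linalg.norm(y)
    return np.c_[np.cross(y,z),y,z]
def go(G,Rt,back=0):
    """print shift/turn units from current to put the grasp point at G (less back along tool)"""
    s=ctrl.sense(); R0=Ro.from_quat(s["ee_rot"],scalar_first=True)
    p=np.array(G)-(54+back)*Rt[:,2]
    rv=(Ro.from_matrix(Rt)*R0.inv()).as_rotvec(degrees=True)/5
    d=(p-s["eef_pos"])/25
    print("TCP",p,"row",np.round(d,2).tolist(),np.round(rv,2).tolist(),"rows>=",np.ceil(max(np.linalg.norm(d)*25/41.7,np.linalg.norm(rv)*5/7.16)))
def st():
    s=ctrl.sense(); R=Ro.from_quat(s["ee_rot"],scalar_first=True).as_matrix()
    print("t",round(s["time_s"],2),"q",s["joints"],"G",s["eef_pos"]+54*R[:,2],"z",R[:,2],"y",R[:,1],"F",s["force"],"grip",s["grip_width"]*85.4,s["grip_force"])
E
python3 -c "
from h import *
R=aim(0,35,12.5,-77.5); go([602.8,-216.5,85],R,100); go([602.8,-216.5,85],R,5)"
```

```text
TCP [ 479.64 -243.8   173.33] row [12.03, 9.99, -5.22] [3.07, -10.57, -1.37] rows>= 10.0
TCP [ 555.62 -226.96  118.84] row [15.07, 10.66, -7.4] [3.07, -10.57, -1.37] rows>= 12.0
```

```bash
python3 -m creep '[[[5,5,-1,1.5,-5,-0.7],[5,5,-1,1.5,-5,-0.7],[5,5,-1,1.5,-5,-0.7],[5,5,-1,1.5,-5,-0.7],[12,10,-5.2,3.07,-10.57,-1.37],[12,10,-5.2,3.07,-10.57,-1.37],[12,10,-5.2,3.07,-10.57,-1.37],[12,10,-5.2,3.07,-10.57,-1.37],[12,10,-5.2,3.07,-10.57,-1.37],[12,10,-5.2,3.07,-10.57,-1.37],[12,10,-5.2,3.07,-10.57,-1.37],[12,10,-5.2,3.07,-10.57,-1.37],[12,10,-5.2,3.07,-10.57,-1.37],[12,10,-5.2,3.07,-10.57,-1.37],[12,10,-5.2,3.07,-10.57,-1.37],[12,10,-5.2,3.07,-10.57,-1.37]]]' 85 60
python3 - <<'E'
from h import *
st()
R=aim(0,35,12.5,-77.5); go([602.8,-216.5,85],R,5)
c=ctrl.capture("top"); a=c["image"]
crop("pics/t2.png",a,340,180,500,330,3.5)
E
```

```text
time_s: 1.68
eef_pos: [478.4, -244.7, 174.5]
ee_rot: [-0.049, 0.882, 0.096, 0.459]
force: [-0.1, 0.0, 0.5]
grip_width: 0.997
grip_force: 0.0
t 1.68 q [-0.97  0.42  1.99  1.37  0.88 -0.65] G [ 521.67 -235.22  143.57] z [ 0.8   0.17 -0.57] y [ 0.21 -0.98  0.  ] F [-0.07  0.01  0.45] grip 85.11260913775737 0.0
TCP [ 555.62 -226.96  118.84] row [3.09, 0.71, -2.23] [0.02, 0.01, 0.02] rows>= 3.0
```

View pics/t2.png

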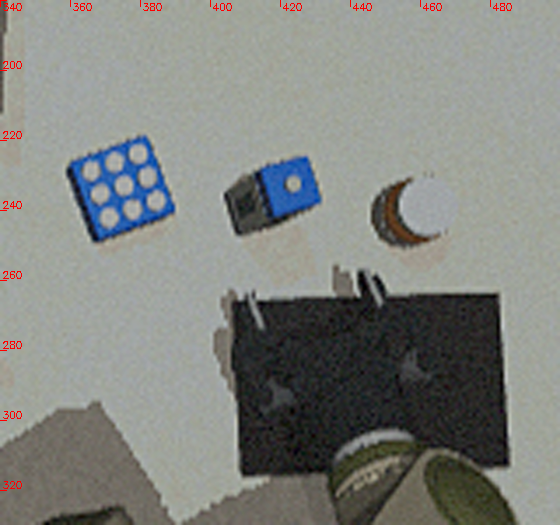

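The picture shows the open fingers at about (411,268) and (443,262), astride the line towards the cassette's blue top at (420,234); nothing is in the way.

```bash
python3 -m creep '[[[0.6,0.14,-0.43,0,0,0],[1.2,0.28,-0.87,0,0,0],[1.8,0.41,-1.3,0,0,0],[2.4,0.55,-1.73,0,0,0],[2.8,0.64,-2.0,0,0,0],[3.09,0.71,-2.23,0,0,0],[3.09,0.71,-2.23,0,0,0],[3.09,0.71,-2.23,0,0,0]]]'
python3 -m creep '[[[0,0,0,0,0,0],[0,0,0,0,0,0],[0,0,0,0,0,0],[0,0,0,0,0,0],[0,0,0,0,0,0],[0,0,0,0,0,0],[0,0,0,0,0,0],[0,0,0,0,0,0],[0,0,0,0,0,0],[0,0,0,0,0,0],[0,0,0,0,0,0],[0,0,0,0,0,0]]]' 30 70
python3 -c "
from h import *
st()"
```

```text
time_s: 2.4
eef_pos: [556.0, -225.9, 118.2]
ee_rot: [-0.05, 0.882, 0.097, 0.459]
force: [0.4, -0.5, -0.4]
grip_width: 0.999
grip_force: 0.0
time_s: 3.4
eef_pos: [556.4, -226.3, 118.7]
ee_rot: [-0.05, 0.882, 0.096, 0.459]
force: [-2.4, -4.0, 4.3]
grip_width: 0.463
grip_force: 69.9
t 3.4 q [-0.8   0.62  1.85  1.54  0.77 -0.71] G [ 599.58 -216.8    87.75] z [ 0.8   0.18 -0.57] y [ 0.22 -0.98  0.  ] F [-2.41 -4.04  4.34] grip 39.512702581175496 69.86640148214065
```

```bash
cat > lay.py <<'E'
from h import *
s=ctrl.sense(); R0=Ro.from_quat(s["ee_rot"],scalar_first=True); M0=np.array([602.8,-216.5,80])
ax=np.array([np.cos(np.radians(102.5)),np.sin(np.radians(102.5)),0])
Rf=Ro.from_euler('z',80,degrees=True)*Ro.from_rotvec(ax*np.pi/2)
rv=Rf.as_rotvec()
for f,M in [(0,[602.8,-216.5,130]),(0,[465,-300,150]),(.5,[453,-317,150]),(1,[453,-317,130]),(1,[453,-317,45]),(1,[453,-317,25])]:
    R=Ro.from_rotvec(rv*f); p=np.array(M)+R.apply(s["eef_pos"]-M0)
    print(f,M,"TCP",p,"row",np.round((p-s["eef_pos"])/25,2),np.degrees(rv)*f/5,"z",(R*R0).as_matrix()[:,2])
E
python3 lay.py
```

```text
0 [602.8, -216.5, 130] TCP [ 556.35 -226.31  168.69] row [0. 0. 2.] [-0.  0.  0.] z [ 0.8   0.18 -0.57]
0 [465, -300, 150] TCP [ 418.55 -309.81  188.69] row [-5.51 -3.34  2.8 ] [-0.  0.  0.] z [ 0.8   0.18 -0.57]
0.5 [453, -317, 150] TCP [ 434.61 -310.71  208.08] row [-4.87 -3.38  3.58] [-7.64  5.86  6.19] z [ 0.34 -0.04 -0.94]
1 [453, -317, 130] TCP [ 450.84 -278.37  177.47] row [-4.22 -2.08  2.35] [-15.27  11.72  12.37] z [ 0.03 -0.57 -0.82]
1 [453, -317, 45] TCP [ 450.84 -278.37   92.47] row [-4.22 -2.08 -1.05] [-15.27  11.72  12.37] z [ 0.03 -0.57 -0.82]
1 [453, -317, 25] TCP [ 450.84 -278.37   72.47] row [-4.22 -2.08 -1.85] [-15.27  11.72  12.37] z [ 0.03 -0.57 -0.82]
```

```bash
python3 -m creep '[[[0,0,0.7,0,0,0],[0,0,1.4,0,0,0],[0,0,2,0,0,0],[-1.2,-0.7,2.4,0,0,0],[-2.4,-1.4,2.6,0,0,0],[-3.6,-2.1,2.8,0,0,0],[-4.8,-2.9,2.8,0,0,0],[-5.5,-3.34,2.8,0,0,0],[-5.4,-3.34,2.9,-1,0.7,0.8],[-5.3,-3.34,3.0,-2,1.5,1.6],[-5.2,-3.34,3.1,-3,2.2,2.4],[-5.1,-3.34,3.3,-4,3,3.2],[-5,-3.34,3.4,-5,3.8,4],[-4.95,-3.34,3.5,-6,4.6,4.8],[-4.9,-3.38,3.58,-7,5.3,5.6],[-4.87,-3.38,3.58,-7.64,5.86,6.19],[-4.87,-3.38,3.58,-7.64,5.86,6.19],[-4.87,-3.38,3.58,-7.64,5.86,6.19]]]'
python3 - <<'E'
from h import *
st()
c=ctrl.capture("side"); crop("pics/s2.png",c["image"],300,120,480,300,3.2)
E
```

```text
time_s: 4.9
eef_pos: [434.6, -309.3, 207.0]
ee_rot: [0.094, 0.878, 0.447, 0.144]
force: [-0.1, 0.7, -3.7]
grip_width: 0.461
grip_force: 71.0
t 4.9 q [-0.93  0.34  1.77  0.34  0.82 -0.51] G [ 452.74 -311.25  156.16] z [ 0.34 -0.04 -0.94] y [ 0.76 -0.58  0.29] F [-0.07  0.74 -3.65] grip 39.34061662582792 70.95598994521424
```

View pics/s2.png

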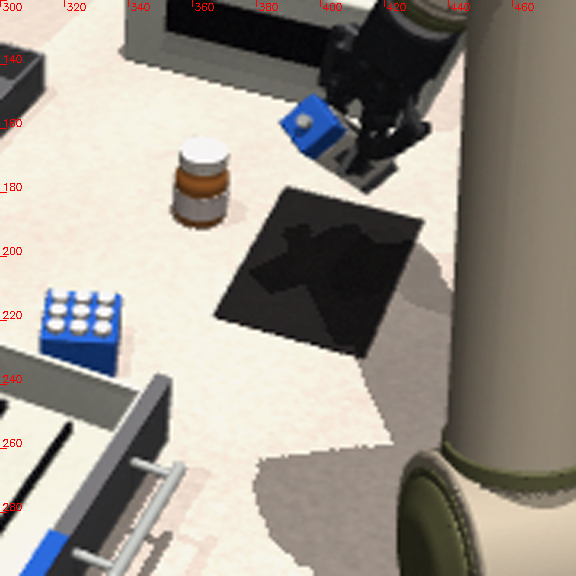

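The cassette is held firmly (blue end at about (393,157)) above the mat, half tilted.

```bash
python3 -m creep '[[[0.1,0.1,-0.1,-1,0.75,0.8],[0.15,0.3,-0.2,-2,1.5,1.6],[0.2,0.5,-0.35,-3,2.3,2.4],[0.3,0.7,-0.5,-4,3.1,3.2],[0.4,0.9,-0.7,-5,3.8,4],[0.5,1.1,-0.9,-6,4.6,4.8],[0.6,1.2,-1.1,-7,5.4,5.6],[0.65,1.3,-1.23,-7.64,5.86,6.19],[0.65,1.3,-1.23,-7.64,5.86,6.19],[0.65,1.3,-1.23,-7.64,5.86,6.19],[0.65,1.3,-2,-7.64,5.86,6.19],[0.65,1.3,-3,-7.64,5.86,6.19],[0.65,1.3,-4,-7.64,5.86,6.19],[0.65,1.3,-4.63,-7.64,5.86,6.19],[0.65,1.3,-4.63,-7.64,5.86,6.19],[0.65,1.3,-4.63,-7.64,5.86,6.19],[0.65,1.3,-4.63,-7.64,5.86,6.19]]]'
python3 - <<'E'
from h import *
st()
c=ctrl.capture("top"); a=c["image"]
crop("pics/t3.png",a,380,200,510,330,4)
E
```

```text
time_s: 6.37
eef_pos: [450.9, -278.7, 93.2]
ee_rot: [0.218, 0.66, 0.688, -0.208]
force: [-0.2, -1.0, -2.7]
grip_width: 0.462
grip_force: 71.0
t 6.37 q [-0.62  0.57  1.87 -1.05  0.55  0.22] G [ 452.25 -309.67   49.01] z [ 0.03 -0.57 -0.82] y [1.   0.04 0.  ] F [-0.19 -1.   -2.7 ] grip 39.43308321671553 70.98377803922631
```

View pics/t3.png

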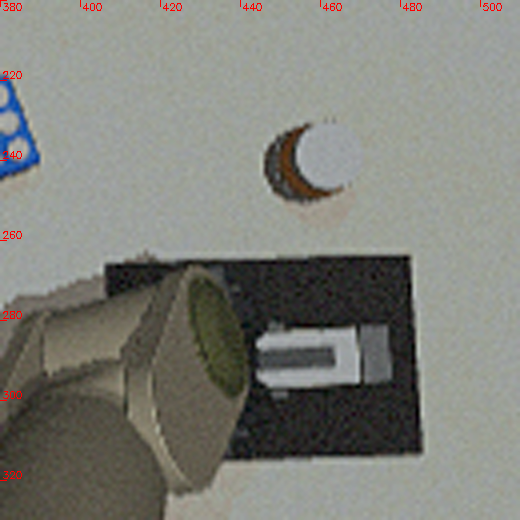

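The cassette lies horizontally just above the mat (foot at about (477,290)), wholly within it.

```bash
python3 -m creep '[[[0,0,-0.2,0,0,0],[0,0,-0.4,0,0,0],[0,0,-0.55,0,0,0],[0,0,-0.65,0,0,0],[0,0,-0.7,0,0,0],[0,0,-0.75,0,0,0],[0,0,-0.75,0,0,0]]]'; python3 -c "
from h import *
st()"
```

```text
time_s: 7.0
eef_pos: [450.7, -277.8, 72.9]
ee_rot: [0.217, 0.659, 0.689, -0.208]
force: [-0.4, -0.2, -2.2]
grip_width: 0.461
grip_force: 71.2
t 7.0 q [-0.62  0.61  1.87 -1.11  0.53  0.29] G [ 452.05 -308.76   28.73] z [ 0.03 -0.57 -0.82] y [ 1.    0.04 -0.  ] F [-0.36 -0.22 -2.16] grip 39.359431870349106 71.17495792103
```

```bash
python3 -m creep '[[[0,0,-0.03,0,0,0],[0,0,-0.06,0,0,0],[0,0,-0.06,0,0,0]]]'; python3 -m creep '[[[0,0,-0.03,0,0,0],[0,0,-0.05,0,0,0],[0,0,-0.05,0,0,0]]]'
```

```text
time_s: 7.25
eef_pos: [450.7, -278.0, 72.4]
ee_rot: [0.218, 0.659, 0.689, -0.209]
force: [-2.7, 2.2, 5.0]
grip_width: 0.459
grip_force: 71.9
time_s: 7.5
eef_pos: [450.7, -277.9, 72.3]
ee_rot: [0.219, 0.659, 0.689, -0.209]
force: [-8.1, 9.6, 19.7]
grip_width: 0.462
grip_force: 73.5
```

```bash
python3 -m creep '[[[0,0,0.05,0,0,0],[0,0,0.05,0,0,0],[0,0,0.05,0,0,0],[0,0,0.05,0,0,0],[0,0,0.05,0,0,0],[0,0,0.05,0,0,0],[0,0,0.05,0,0,0],[0,0,0.05,0,0,0]]]' 75; python3 -m creep '[[[0,0.4,0.6,0,0,0],[-0.1,1.1,1.6,0,0,0],[-0.1,1.7,2.5,0,0,0],[-0.1,2.3,3.3,0,0,0],[-0.1,2.3,3.3,0,0,0]]]'
python3 - <<'E'
from h import *
st()
go([453,-315,30],aim(0,90,0,2.5),60)
c=ctrl.capture("side"); crop("pics/s3.png",c["image"],300,120,480,300,3.2)
E
```

```text
time_s: 8.17
eef_pos: [450.7, -277.8, 71.6]
ee_rot: [0.217, 0.659, 0.689, -0.208]
force: [-0.5, 0.4, 0.4]
grip_width: 0.88
grip_force: 0.0
time_s: 8.58
eef_pos: [449.3, -219.0, 157.5]
ee_rot: [0.22, 0.659, 0.689, -0.207]
force: [-0.3, -0.2, 0.7]
grip_width: 0.876
grip_force: 0.0
t 8.58 q [-0.51  0.41  1.9  -0.89  0.68  0.11] G [ 450.9  -250.05  113.36] z [ 0.03 -0.58 -0.82] y [1.   0.05 0.  ] F [-0.34 -0.23  0.66] grip 74.82758984695852 0.0
TCP [ 453. -315.  144.] row [0.15, -3.84, -0.54] [7.03, 0.37, -0.02] rows>= 5.0
```

View pics/s3.png

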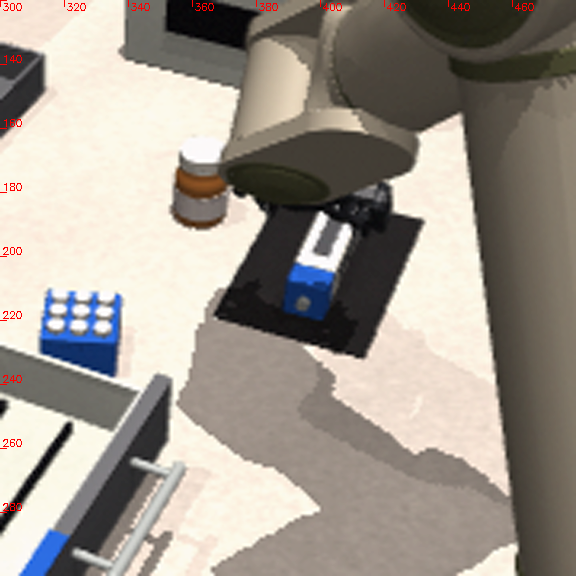

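The cassette lies flat on the mat; its blue end face has corners at about (391,202), (405,204), (401,219), (390,217).

Run:
```python
from h import *
c=ctrl.capture("side")
for x,y,z in [(290,264,44),(335,268,44),(322,318,4),(287,312,4),(322,212,44),(357,220,44)]: print(atz(c,300+x/3.2,120+y/3.2,z))
```

```text
[ 468.82 -254.11   44.  ]
[ 428.85 -267.24   44.  ]
[ 427.08 -239.48    4.  ]
[ 459.76 -232.98    4.  ]
[ 468.86 -345.26   44.  ]
[ 433.9  -348.06   44.  ]
```

```bash
python3 -m creep '[[[0.1,-1,0.1,1.4,0.1,0],[0.1,-2,0.2,2.8,0.1,0],[0.1,-3,0.2,4.2,0.2,0],[0.1,-3.84,0.1,5.6,0.3,0],[0.1,-3.84,0,7.03,0.37,0],[0.1,-3.84,-0.5,7.03,0.37,0],[0.1,-3.84,-0.5,7.03,0.37,0],[0.1,-3.84,-0.5,7.03,0.37,0]]]'; python3 -c "
from h import *
st()
go([451,-316,38],aim(0,90,0,2.5))"
```

```text
time_s: 9.35
eef_pos: [449.6, -317.4, 139.9]
ee_rot: [-0.004, 0.692, 0.722, -0.002]
force: [0.1, 0.9, 0.4]
grip_width: 0.875
grip_force: 0.0
t 9.35 q [-0.83  0.55  1.61 -0.    0.99 -0.87] G [ 449.2  -317.24   85.92] z [-0.01  0.   -1.  ] y [ 1.    0.04 -0.01] F [0.07 0.94 0.39] grip 74.75808687962719 0.0
TCP [ 451. -316.   92.] row [0.05, 0.06, -1.92] [-0.03, -0.09, 0.0] rows>= 2.0
```

```bash
python3 -m creep '[[[0.05,0.06,-0.5,0,0,0],[0.05,0.06,-1,0,0,0],[0.05,0.06,-1.5,0,0,0],[0.05,0.06,-1.75,0,0,0],[0.05,0.06,-1.92,0,0,0],[0.05,0.06,-1.92,0,0,0]]]'; python3 -m creep '[[[0,0,0,0,0,0],[0,0,0,0,0,0],[0,0,0,0,0,0],[0,0,0,0,0,0],[0,0,0,0,0,0],[0,0,0,0,0,0],[0,0,0,0,0,0],[0,0,0,0,0,0],[0,0,0,0,0,0],[0,0,0,0,0,0]]]' 30 60;  python3 -m creep '[[[0,0,0.2,0,0,0],[0,0,0.6,0,0,0],[0,0,1.4,0,0,0],[0,0,2.5,0,0,0],[0,0,4,0,0,0],[0,0,5,0,0,0],[0,0,5,0,0,0]]]'
python3 -c "
from h import *
st()
go([583,136,160],aim(0,90,0,0))"
```

```text
time_s: 9.85
eef_pos: [451.8, -314.3, 93.1]
ee_rot: [-0.003, 0.69, 0.723, -0.001]
force: [0.2, 0.1, -1.1]
grip_width: 0.874
grip_force: 0.0
time_s: 10.68
eef_pos: [452.3, -315.2, 94.6]
ee_rot: [-0.002, 0.691, 0.723, -0.001]
force: [0.0, 0.4, 6.8]
grip_width: 0.45
grip_force: 61.2
time_s: 11.27
eef_pos: [453.0, -315.9, 224.7]
ee_rot: [0.002, 0.691, 0.723, -0.001]
force: [0.2, -0.1, -2.5]
grip_width: 0.459
grip_force: 60.7
t 11.27 q [-0.82  0.44  1.53 -0.    1.17 -0.87] G [ 453.09 -316.13  170.68] z [ 0. -0. -1.] y [1.   0.05 0.  ] F [ 0.19 -0.14 -2.52] grip 39.192247810273244 60.69522142410278
TCP [583. 136. 214.] row [5.2, 18.08, -0.43] [0.05, 0.02, -0.53] rows>= 12.0
```

```bash
python3 -m creep '[[[0.2,1,0,0,0,-0.1],[0.4,2.4,0,0,0,-0.1],[0.6,4,0,0,0,-0.2],[1,5.5,0,0,0,-0.2],[1.4,7,0,0,0,-0.2],[1.8,8.5,0,0,0,-0.2],[2.2,10,0,0,0,-0.3],[2.6,11.5,0,0,0,-0.3],[3.1,13,0,0,0,-0.4],[3.6,14.5,0,0,0,-0.5],[4.2,16,-0.1,0,0,-0.5],[4.7,17.2,-0.2,0,0,-0.53],[5.1,17.9,-0.4,0,0,-0.53],[5.2,18.08,-0.43,0.05,0.02,-0.53],[5.2,18.08,-0.43,0.05,0.02,-0.53],[5.2,18.08,-0.43,0.05,0.02,-0.53]]]'
python3 - <<'E'
from h import *
st(); go([583,136,120],aim(0,90,0,0))
c=ctrl.capture("top"); a=crop("pics/t4.png",c["image"],230,180,360,310,4.2)
c=ctrl.capture("side"); a=crop("pics/s4.png",c["image"],230,180,380,320,4.2)
a=cv2.imread("pics/t4.png");b=cv2.imread("pics/s4.png"); b=cv2.resize(b,None,fx=.6,fy=.6);a=cv2.resize(a,None,fx=.75,fy=.75)
h=max(a.shape[0],b.shape[0]);f=lambda i:cv2.copyMakeBorder(i,0,h-i.shape[0],0,0,0)
cv2.imwrite("pics/ts4.png",np.hstack([f(a),f(b)]))
E
```

```text
time_s: 12.6
eef_pos: [581.5, 136.5, 207.6]
ee_rot: [-0.005, 0.707, 0.707, -0.0]
force: [0.3, -0.4, -3.1]
grip_width: 0.452
grip_force: 60.8
t 12.6 q [0.03 0.56 1.39 0.01 1.2  0.03] G [581.12 136.82 153.55] z [-0.01  0.01 -1.  ] y [ 1.   -0.   -0.01] F [ 0.28 -0.42 -3.06] grip 38.63498419160551 60.77349543571472
TCP [583. 136. 174.] row [0.06, -0.02, -1.34] [-0.08, -0.09, 0.0] rows>= 1.0
```

View pics/ts4.png

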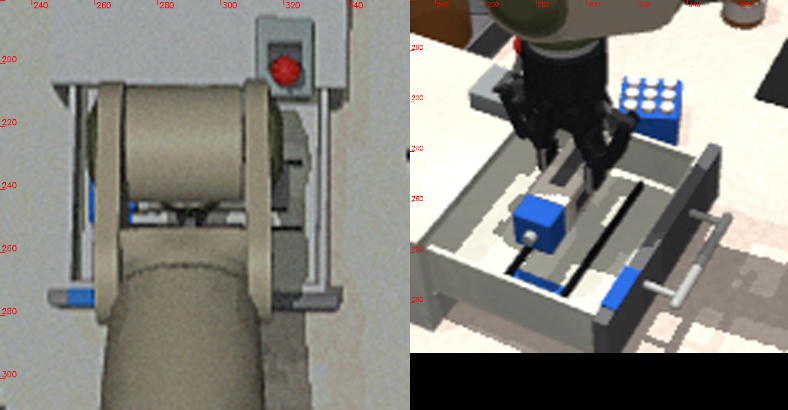

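Blue end is on the left, above the floor patch; cassette square over the ribs. Lower.

```bash
python3 -m creep '[[[0.1,-0.02,-0.3,-0.08,-0.09,0],[0.1,-0.02,-0.7,-0.08,-0.09,0],[0.1,-0.02,-1.1,-0.08,-0.09,0],[0.1,-0.02,-1.5,-0.08,-0.09,0],[0.1,-0.02,-1.8,-0.08,-0.09,0],[0.1,-0.02,-1.9,-0.08,-0.09,0],[0.1,-0.02,-1.9,-0.08,-0.09,0]]]'
python3 - <<'E'
from h import *
st()
c=ctrl.capture("side"); a=crop("pics/s5.png",c["image"],230,200,350,310,6)
E
```

```text
time_s: 13.28
eef_pos: [584.1, 136.6, 159.4]
ee_rot: [-0.0, 0.707, 0.707, -0.0]
force: [0.6, -0.4, -2.4]
grip_width: 0.458
grip_force: 60.8
t 13.28 q [0.03 0.62 1.43 0.   1.09 0.03] G [584.13 136.66 105.37] z [-0.  0. -1.] y [ 1.  0. -0.] F [ 0.6  -0.43 -2.35] grip 39.08620054006077 60.81093192100525
```

View pics/s5.png

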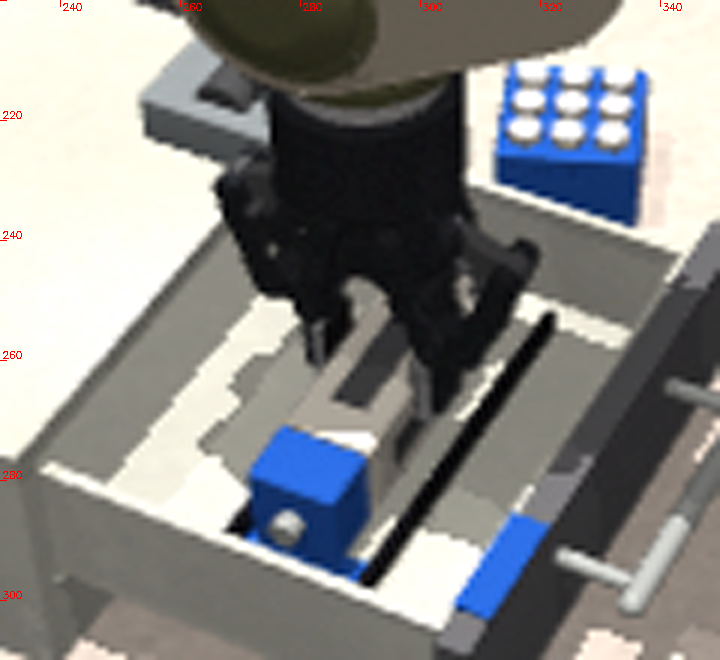

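The cassette hangs between the ribs just above the floor (blue face around (281,283)), clear of the near rib.

```bash
python3 -m creep '[[[0,0,-0.1,0,0,0],[0,0,-0.2,0,0,0],[0,0,-0.3,0,0,0],[0,0,-0.4,0,0,0],[0,0,-0.45,0,0,0],[0,0,-0.5,0,0,0],[0,0,-0.5,0,0,0]]]'; python3 -m creep '[[[0,0,-0.06,0,0,0],[0,0,-0.12,0,0,0],[0,0,-0.12,0,0,0]]]'
```

```text
time_s: 13.92
eef_pos: [584.4, 136.7, 147.6]
ee_rot: [0.0, 0.707, 0.707, 0.0]
force: [0.9, -0.2, -2.3]
grip_width: 0.451
grip_force: 60.8
time_s: 14.17
eef_pos: [584.3, 136.6, 144.6]
ee_rot: [0.0, 0.707, 0.707, 0.0]
force: [0.1, -1.1, -3.2]
grip_width: 0.454
grip_force: 60.8
```

```bash
for i in 1 2 3; do :; done; python3 -m creep '[[[0,0,-0.04,0,0,0],[0,0,-0.08,0,0,0],[0,0,-0.08,0,0,0]]]'; python3 -m creep '[[[0,0,-0.04,0,0,0],[0,0,-0.08,0,0,0],[0,0,-0.08,0,0,0]]]'
```

```text
time_s: 14.42
eef_pos: [584.9, 136.6, 143.7]
ee_rot: [0.001, 0.707, 0.707, 0.001]
force: [-0.1, -0.4, 3.8]
grip_width: 0.455
grip_force: 61.3
time_s: 14.67
eef_pos: [585.9, 136.7, 143.7]
ee_rot: [0.002, 0.707, 0.707, 0.003]
force: [-0.6, 0.0, 14.6]
grip_width: 0.452
grip_force: 62.8
```

```bash
python3 -m creep '[[[0,0,0.08,0,0,0],[0,0,0.08,0,0,0],[0,0,0.08,0,0,0],[0,0,0.08,0,0,0],[0,0,0.08,0,0,0],[0,0,0.08,0,0,0],[0,0,0.08,0,0,0],[0,0,0.08,0,0,0]]]' 62; python3 -m creep '[[[0,0,0.3,0,0,0],[0,0,0.8,0,0,0],[0,0,1.8,0,0,0],[0,0,3,0,0,0],[0,0,4.2,0,0,0],[-1,0,5,0,0,0],[-2.5,0,5,0,0,0],[-4,0,5,0,0,0],[-5.5,0,5,0,0,0],[-7,0,5,0,0,0],[-7,0,5,0,0,0]]]' 0
python3 - <<'E'
from h import *
st()
c=ctrl.capture("top"); a=crop("pics/t6.png",c["image"],230,180,360,310,4.2)
c=ctrl.capture("side"); a=crop("pics/s6.png",c["image"],230,180,380,320,4.2)
a=cv2.imread("pics/t6.png");b=cv2.imread("pics/s6.png"); b=cv2.resize(b,None,fx=.6,fy=.6);a=cv2.resize(a,None,fx=.75,fy=.75)
h=max(a.shape[0],b.shape[0]);f=lambda i:cv2.copyMakeBorder(i,0,h-i.shape[0],0,0,0)
cv2.imwrite("pics/ts6.png",np.hstack([f(a),f(b)]))
E
```

```text
time_s: 15.33
eef_pos: [584.4, 136.7, 142.8]
ee_rot: [0.0, 0.707, 0.707, 0.001]
force: [0.1, -0.4, 0.4]
grip_width: 0.72
grip_force: 0.0
time_s: 16.25
eef_pos: [403.3, 137.1, 267.2]
ee_rot: [-0.002, 0.707, 0.708, -0.001]
force: [0.2, -0.8, -2.1]
grip_width: 0.444
grip_force: 60.9
t 16.25 q [0.05 0.13 1.83 0.   1.19 0.05] G [403.11 137.09 213.2 ] z [-0.  0. -1.] y [ 1.  0. -0.] F [ 0.21 -0.79 -2.14] grip 37.8886223785636 60.878713350975886
```

View pics/ts6.png

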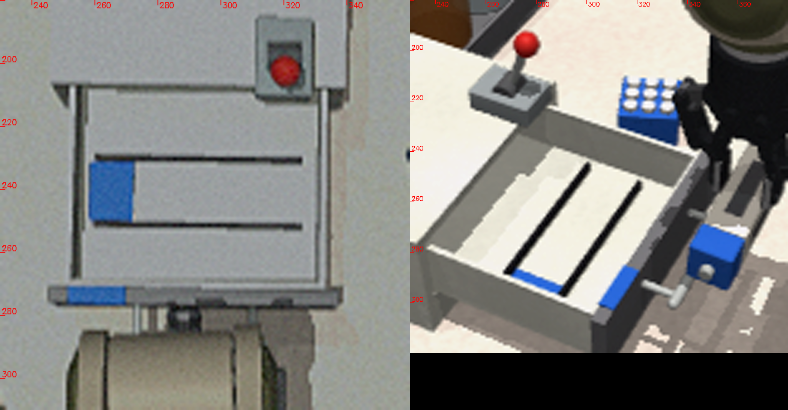

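My error: I commanded the fingers shut while still around the cassette, so it was lifted out again, still held level and with its blue end left. I will put it back and release properly.

```bash
python3 -m creep '[[[1,0,0,0,0,0],[2.5,0,0,0,0,0],[4,0,0,0,0,0],[5.5,0,0,0,0,0],[6.5,0,0,0,0,0],[7.05,0,0,0,0,0],[7.05,0,-0.5,0,0,0],[7.05,0,-1.5,0,0,0],[7.05,0,-2.5,0,0,0],[7.05,0,-3.3,0,0,0],[7.05,0,-3.9,0,0,0],[7.05,0,-4.3,0,0,0],[7.05,0,-4.5,0,0,0],[7.05,0,-4.7,0,0,0],[7.05,0,-4.8,0,0,0],[7.05,0,-4.8,0,0,0],[7.05,0,-4.8,0,0,0]]]'; python3 -m creep '[[[0,0,-0.04,0,0,0],[0,0,-0.1,0,0,0],[0,0,-0.1,0,0,0]]]'
```

```text
time_s: 17.77
eef_pos: [592.1, 136.6, 158.4]
ee_rot: [0.008, 0.707, 0.707, 0.009]
force: [1.4, -0.6, 53.2]
grip_width: 0.436
grip_force: 77.3
time_s: 18.02
eef_pos: [593.2, 136.6, 158.3]
ee_rot: [0.01, 0.707, 0.707, 0.011]
force: [0.1, -1.4, 67.3]
grip_width: 0.436
grip_force: 78.8
```

```bash
python3 -m creep '[[[-0.05,0,0.3,0,0,0],[-0.05,0,0.6,0,0,0],[-0.05,0,0.9,0,0,0],[-0.05,0,0.9,0,0,0],[-0.05,0,0.9,0,0,0]]]'
python3 - <<'E'
from h import *
st()
c=ctrl.capture("side"); a=crop("pics/s7.png",c["image"],230,200,350,310,6)
E
```

```text
time_s: 18.43
eef_pos: [584.6, 136.6, 167.5]
ee_rot: [0.0, 0.707, 0.707, 0.0]
force: [0.9, 0.2, -1.9]
grip_width: 0.437
grip_force: 71.3
t 18.43 q [0.03 0.61 1.43 0.   1.11 0.03] G [584.69 136.64 113.48] z [ 0.  0. -1.] y [ 1. -0.  0.] F [ 0.91  0.22 -1.85] grip 37.30913280582149 71.34347524037366
```

View pics/s7.png

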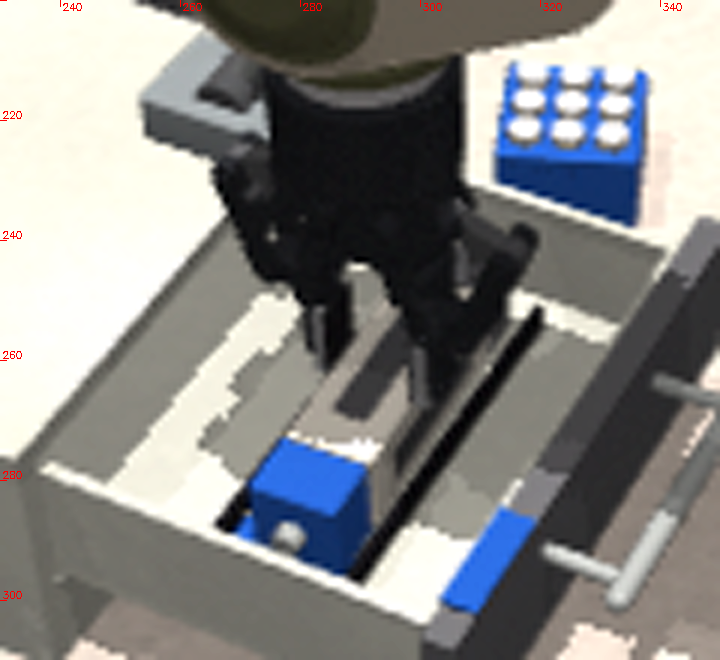

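The cassette is level between the ribs, but the drawer crept about 6 mm shut (blue mark's right end moved from (321,287) to (319,285)), so I shift x by 5 mm and lower in small steps.

```bash
python3 -m creep '[[[0.1,0,0.1,0,0,0],[0.2,0,0.1,0,0,0],[0.2,0,0.1,0,0,0],[0.2,0,-0.05,0,0,0],[0.2,0,-0.15,0,0,0],[0.2,0,-0.23,0,0,0],[0.2,0,-0.23,0,0,0]]]'; python3 -m creep '[[[0,0,-0.03,0,0,0],[0,0,-0.06,0,0,0],[0,0,-0.06,0,0,0]]]'
```

```text
time_s: 19.07
eef_pos: [589.1, 136.7, 161.3]
ee_rot: [-0.0, 0.707, 0.707, 0.0]
force: [-0.4, 0.1, -2.6]
grip_width: 0.437
grip_force: 71.4
time_s: 19.32
eef_pos: [589.4, 136.7, 160.6]
ee_rot: [0.0, 0.707, 0.707, 0.001]
force: [0.3, 0.8, -2.5]
grip_width: 0.439
grip_force: 71.4
```

```bash
python3 -m creep '[[[0,0,-0.03,0,0,0],[0,0,-0.06,0,0,0],[0,0,-0.06,0,0,0]]]'; python3 -m creep '[[[0,0,-0.02,0,0,0],[0,0,-0.04,0,0,0],[0,0,-0.04,0,0,0]]]'
```

```text
time_s: 19.57
eef_pos: [589.5, 136.7, 159.2]
ee_rot: [0.0, 0.707, 0.707, 0.001]
force: [-0.8, -0.2, -2.0]
grip_width: 0.438
grip_force: 71.4
time_s: 19.82
eef_pos: [589.9, 136.6, 159.0]
ee_rot: [0.001, 0.707, 0.707, 0.001]
force: [-0.8, -0.6, 4.6]
grip_width: 0.44
grip_force: 72.2
```

```bash
python3 -m creep '[[[0,0,0,0,0,0],[0,0,0,0,0,0],[0,0,0,0,0,0],[0,0,0,0,0,0],[0,0,0,0,0,0],[0,0,0,0,0,0],[0,0,0,0,0,0],[0,0,0,0,0,0]]]' 62; python3 -m creep '[[[0,0,0.3,0,0,0],[0,0,0.8,0,0,0],[0,0,1.8,0,0,0],[0,0,3,0,0,0],[0,0,4,0,0,0],[-1,0,4,0,0,0],[-2.5,0,4,0,0,0],[-4,0,4,0,0,0],[-5.5,0,4,0,0,0],[-7,0,4,0,0,0],[-7,0,4,0,0,0]]]'
python3 - <<'E'
from h import *
st()
c=ctrl.capture("top"); a=crop("pics/t8.png",c["image"],230,180,360,310,4.2)
c=ctrl.capture("side"); a=crop("pics/s8.png",c["image"],230,180,380,320,4.2)
a=cv2.imread("pics/t8.png");b=cv2.imread("pics/s8.png"); b=cv2.resize(b,None,fx=.6,fy=.6);a=cv2.resize(a,None,fx=.75,fy=.75)
h=max(a.shape[0],b.shape[0]);f=lambda i:cv2.copyMakeBorder(i,0,h-i.shape[0],0,0,0)
cv2.imwrite("pics/ts8.png",np.hstack([f(a),f(b)]))
E
```

```text
time_s: 20.48
eef_pos: [589.4, 136.7, 158.1]
ee_rot: [0.0, 0.707, 0.707, 0.001]
force: [-0.6, -0.0, 0.0]
grip_width: 0.726
grip_force: 0.0
time_s: 21.4
eef_pos: [408.8, 137.1, 257.9]
ee_rot: [-0.001, 0.707, 0.708, -0.001]
force: [0.7, -0.5, 0.5]
grip_width: 0.728
grip_force: 0.0
t 21.4 q [0.05 0.15 1.83 0.   1.16 0.05] G [408.63 137.1  203.93] z [-0.  0. -1.] y [ 1.  0. -0.] F [ 0.71 -0.47  0.53] grip 62.137227155884226 0.0
```

Viewed pictures are used up (I have in fact exceeded the 10), so from here I check numerically.

Run:
```python
from h import *
for n in("top","side"):
    c=ctrl.capture(n); im=c["image"].astype(int); r,g,b=im[...,0],im[...,1],im[...,2]
    m=((b>90)&(b>r+50)&(b>g+30)).astype('uint8')
    k,l,s,ce=cv2.connectedComponentsWithStats(m)
    for i in range(1,k):
        if s[i,4]>12 and 220<ce[i][0]<400 and 170<ce[i][1]<330: print(n,"blue",s[i].tolist(),ce[i])
    for z in(94,54): print(n,"expected cap corners z",z,[np.round(proj(c,[x,y,z]),1).tolist() for x,y in[(569,217),(609,217),(609,187),(569,187)]])
    if n=="top":
        for u in(268,290,310,318): print(u,im[205:282,u].sum(1).tolist())
```

```text
top blue [360, 219, 30, 29, 304] [374.58 233.17]
top blue [258, 230, 17, 19, 274] [266.05 238.84]
top blue [252, 269, 18, 6, 91] [260.59 271.97]
top expected cap corners z 94 [[263.8, 244.6], [264.2, 230.4], [274.9, 230.6], [274.5, 244.8]]
top expected cap corners z 54 [[265.0, 246.0], [265.4, 232.3], [275.8, 232.5], [275.4, 246.2]]
268 [373, 318, 167, 213, 306, 383, 369, 358, 371, 359, 372, 360, 382, 366, 367, 364, 375, 357, 374, 364, 368, 385, 311, 62, 136, 230, 224, 206, 234, 235, 225, 248, 233, 243, 234, 241, 247, 238, 229, 257, 171, 86, 173, 202, 83, 214, 352, 376, 353, 352, 367, 366, 358, 365, 364, 365, 365, 363, 366, 371, 362, 378, 374, 366, 309, 216, 253, 245, 249, 194, 127, 283, 378, 359, 345, 370, 317]
290 [389, 338, 213, 196, 308, 384, 373, 372, 353, 367, 371, 359, 362, 366, 364, 366, 370, 368, 363, 366, 378, 375, 318, 125, 145, 320, 375, 374, 367, 389, 327, 171, 192, 198, 177, 174, 295, 386, 371, 384, 299, 144, 318, 330, 128, 152, 307, 387, 371, 374, 359, 359, 373, 369, 370, 370, 360, 365, 369, 365, 372, 359, 362, 354, 311, 209, 266, 238, 119, 180, 217, 190, 172, 94, 116,
[... 427 characters left out ...]
, 201, 120, 217, 322, 376, 374, 373, 351, 354, 363, 363, 358, 363, 357, 366, 360, 375, 364, 241, 69, 164, 253, 262, 223, 238, 246, 256, 244, 240, 259, 251, 254, 255, 267, 228, 43, 267, 390, 384, 309, 63, 281, 398, 368, 364, 368, 375, 367, 373, 357, 362, 366, 371, 373, 368, 367, 369, 332, 322, 363, 282, 210, 145, 168, 148, 124, 115, 217, 233, 218, 234, 221]
side blue [313, 211, 18, 16, 128] [321.55 219.99]
side blue [270, 275, 20, 13, 157] [279.4  280.92]
side blue [303, 284, 16, 18, 123] [310.76 292.98]
side expected cap corners z 94 [[282.8, 286.8], [268.2, 281.1], [274.7, 272.7], [289.1, 278.3]]
side expected cap corners z 54 [[283.8, 297.8], [269.5, 292.0], [275.8, 283.7], [289.9, 289.2]]
```

Run:
```python
from h import *
c=ctrl.capture("side"); im=c["image"].astype(int)
for v in range(266,304,2): print(v,[tuple(im[v,u].tolist()) for u in range(266,296,4)])
```

```text
266 [(180, 178, 166), (179, 178, 166), (188, 186, 178), (188, 186, 178), (188, 186, 187), (85, 82, 83), (72, 72, 73), (188, 186, 187)]
268 [(179, 177, 165), (188, 186, 178), (188, 186, 176), (181, 179, 171), (188, 186, 186), (73, 71, 74), (73, 71, 73), (188, 186, 187)]
270 [(180, 177, 165), (188, 186, 177), (188, 186, 178), (145, 142, 138), (188, 186, 187), (72, 71, 73), (113, 112, 113), (188, 185, 185)]
272 [(179, 177, 165), (188, 186, 179), (188, 186, 179), (188, 186, 186), (188, 186, 187), (187, 186, 186), (188, 186, 187), (168, 162, 150)]
274 [(188, 186, 178), (188, 186, 178), (175, 173, 167), (188, 185, 178), (188, 186, 187), (188, 186, 187), (188, 186, 187), (80, 76, 71)]
276 [(188, 186, 179), (188, 186, 178), (27, 50, 100), (34, 82, 169), (139, 138, 137), (188, 187, 188), (188, 185, 186), (59, 57, 55)]
278 [(188, 186, 177), (188, 186, 179), (33, 81, 169), (34, 82, 170), (33, 81, 169), (62, 84, 131), (164, 157, 146), (39, 37, 37)]
280 [(188, 186, 178), (135, 134, 132), (34, 82, 170), (34, 81, 171), (34, 82, 171), (33, 81, 170), (90, 86, 80), (53, 51, 49)]
282 [(188, 186, 179), 
[... 635 characters left out ...]
186, 175), (104, 104, 103), (13, 35, 73), (10, 28, 63), (20, 19, 21), (144, 143, 135)]
294 [(83, 81, 76), (83, 83, 77), (78, 77, 72), (188, 186, 177), (93, 104, 121), (13, 34, 73), (11, 10, 11), (188, 186, 178)]
296 [(82, 81, 76), (82, 81, 75), (82, 81, 76), (82, 81, 76), (166, 165, 158), (181, 179, 173), (57, 56, 52), (188, 186, 178)]
298 [(82, 81, 76), (82, 81, 75), (83, 81, 77), (83, 81, 76), (84, 83, 77), (123, 122, 117), (187, 185, 179), (188, 186, 179)]
300 [(81, 80, 74), (81, 80, 75), (82, 82, 77), (82, 81, 75), (81, 81, 76), (85, 84, 78), (86, 85, 80), (188, 186, 182)]
302 [(80, 79, 74), (81, 80, 75), (81, 80, 75), (82, 81, 75), (82, 81, 76), (85, 83, 78), (86, 85, 79), (81, 80, 76)]
```

```bash
python3 -m creep '[[[0.4,1.5,0,0,0,0],[0.8,3,0,0,0,0],[1,3.55,0,0,0,0],[1,3.55,-1,0,0,0],[1,3.55,-2,0,0,0],[1,3.55,-3,0,0,0],[1,3.55,-4,0,0,0],[1,3.55,-4,0,0,0],[1,3.55,-4,0,0,0]]]' 0
python3 -m creep '[[[0.2,0,0,0,0,0],[0.4,0,0,0,0,0],[0.6,0,0,0,0,0],[0.8,0,0,0,0,0],[1.0,0,0,0,0,0],[1.2,0,0,0,0,0],[1.4,0,0,0,0,0],[1.6,0,0,0,0,0]]]'
```

```text
time_s: 22.4
eef_pos: [439.9, 225.4, 157.7]
ee_rot: [-0.0, 0.707, 0.707, -0.0]
force: [-0.1, 0.1, 0.6]
grip_width: -0.001
grip_force: 0.0
time_s: 23.07
eef_pos: [479.8, 225.4, 158.2]
ee_rot: [0.0, 0.707, 0.707, 0.0]
force: [-0.8, -0.7, 0.4]
grip_width: -0.002
grip_force: 0.6
```

```bash
python3 -m creep '[[[0.15,0,0,0,0,0],[0.3,0,0,0,0,0],[0.45,0,0,0,0,0],[0.6,0,0,0,0,0],[0.75,0,0,0,0,0],[0.9,0,0,0,0,0],[1.05,0,0,0,0,0],[1.2,0,0,0,0,0],[1.35,0,0,0,0,0],[1.5,0,0,0,0,0],[1.65,0,0,0,0,0],[1.8,0,0,0,0,0],[1.95,0,0,0,0,0],[2.1,0,0,0,0,0],[2.25,0,0,0,0,0],[2.4,0,0,0,0,0],[2.55,0,0,0,0,0],[2.7,0,0,0,0,0],[2.85,0,0,0,0,0],[3,0,0,0,0,0]]]'
python3 -m creep '[[[0.15,0,0,0,0,0],[0.3,0,0,0,0,0],[0.45,0,0,0,0,0],[0.6,0,0,0,0,0],[0.75,0,0,0,0,0],[0.9,0,0,0,0,0],[1.05,0,0,0,0,0],[1.2,0,0,0,0,0]]]'
python3 - <<'E'
from h import *
c=ctrl.capture("top"); im=c["image"].astype(int); r,g,b=im[...,0],im[...,1],im[...,2]
m=((b>80)&(b>r+40)&(b>g+30)).astype('uint8')
k,l,s,ce=cv2.connectedComponentsWithStats(m)
for i in range(1,k):
    if s[i,4]>8 and 220<ce[i][0]<345 and 170<ce[i][1]<330: print(s[i].tolist(),ce[i],atz(c,*ce[i],100))
E
```

```text
time_s: 24.73
eef_pos: [554.8, 225.4, 158.1]
ee_rot: [0.0, 0.707, 0.707, 0.001]
force: [-1.1, 1.1, -0.6]
grip_width: -0.001
grip_force: 0.6
time_s: 25.4
eef_pos: [584.8, 225.4, 158.1]
ee_rot: [0.0, 0.707, 0.707, 0.001]
force: [-0.6, 0.6, 0.3]
grip_width: -0.0
grip_force: 0.6
```

```bash
python3 -m creep '[[[0.13,0,0,0,0,0],[0.26,0,0,0,0,0],[0.39,0,0,0,0,0],[0.52,0,0,0,0,0],[0.65,0,0,0,0,0],[0.78,0,0,0,0,0],[0.9,0,0,0,0,0],[1.0,0,0,0,0,0],[1.1,0,0,0,0,0],[1.2,0,0,0,0,0],[1.3,0,0,0,0,0],[1.4,0,0,0,0,0]]]'
python3 -c "
from h import *
c=ctrl.capture('side'); im=c['image'].astype(int); r,g,b=im[...,0],im[...,1],im[...,2]
m=((b>70)&(b>r+40)&(b>g+25)).astype('uint8')
k,l,s,ce=cv2.connectedComponentsWithStats(m)
for i in range(1,k):
    if s[i,4]>8 and 150<ce[i][0]<345 and 170<ce[i][1]<350: print(s[i].tolist(),ce[i],atz(c,*ce[i],103))
"
```

```text
time_s: 26.45
eef_pos: [619.7, 225.4, 158.1]
ee_rot: [0.0, 0.707, 0.707, 0.001]
force: [-0.9, -0.0, -0.1]
grip_width: -0.001
grip_force: 0.6
[312, 213, 26, 25, 387] [324.71 227.75] [568.11  -3.79 103.  ]
[247, 272, 8, 8, 35] [250.4 275.8] [650.86 228.08 103.  ]
[157, 334, 13, 16, 160] [163.08 340.99] [714.   463.17 103.  ]
```

```bash
python3 -m creep '[[[0.06,0,0,0,0,0],[0.12,0,0,0,0,0],[0.18,0,0,0,0,0],[0.24,0,0,0,0,0],[0.3,0,0,0,0,0],[0.36,0,0,0,0,0],[0.42,0,0,0,0,0],[0.48,0,0,0,0,0]]]'
python3 -m creep '[[[0.05,0,0,0,0,0],[0.1,0,0,0,0,0],[0.15,0,0,0,0,0],[0.2,0,0,0,0,0]]]'
```

```text
time_s: 27.17
eef_pos: [631.6, 225.4, 158.2]
ee_rot: [0.0, 0.707, 0.707, 0.001]
force: [-1.1, -0.9, 0.2]
grip_width: 0.0
grip_force: 0.5
time_s: 27.5
eef_pos: [636.5, 225.5, 158.2]
ee_rot: [0.0, 0.707, 0.707, 0.001]
force: [-0.3, 0.7, 1.3]
grip_width: 0.001
grip_force: 0.5
```

```bash
python3 -m creep '[[[0.05,0,0,0,0,0],[0.1,0,0,0,0,0],[0.15,0,0,0,0,0],[0.2,0,0,0,0,0]]]'
python3 -m creep '[[[0.05,0,0,0,0,0],[0.1,0,0,0,0,0],[0.15,0,0,0,0,0],[0.2,0,0,0,0,0]]]'
```

```text
time_s: 27.83
eef_pos: [641.5, 225.5, 158.1]
ee_rot: [0.0, 0.707, 0.707, 0.001]
force: [-0.9, 0.4, 1.3]
grip_width: 0.001
grip_force: 0.5
time_s: 28.17
eef_pos: [644.4, 225.6, 158.2]
ee_rot: [-0.002, 0.707, 0.707, -0.003]
force: [-24.9, -2.9, 12.0]
grip_width: -0.003
grip_force: 12.3
```

Drawer is at its stop (25 N, travel about 180 mm). Now the lever.

```bash
python3 -m creep '[[[-0.4,0,0,0,0,0],[-1,0,0,0,0,0],[-1.7,0,0,0,0,0],[-1.7,0,1.4,0,0,0],[-1.7,0,2.9,0,0,0],[-1.7,0,4.4,0,0,0],[-1.7,-1.5,4.4,0,0,0],[-1.7,-3,4.4,0,0,0],[-1.7,-4.5,4.4,0,0,0],[-1.7,-6,4.4,0,0,0],[-1.7,-6.54,4.4,0,0,0],[-1.7,-6.54,4.4,0,0,0],[-1.7,-6.54,4.4,0,0,0]]]'
cat > look.py <<'E'
from h import *
st()
P=[]
for n in("top","side"):
    c=ctrl.capture(n); im=c["image"].astype(int); r,g,b=im[...,0],im[...,1],im[...,2]
    m=((r>90)&(r>2.2*g)&(r>2.2*b)).astype('uint8'); m[:,:200]=0;m[:150]=0;m[260:]=0;m[:,380:]=0
    k,l,s,ce=cv2.connectedComponentsWithStats(m)
    for i in range(1,k):
        if s[i,4]>8: print(n,"red",s[i].tolist(),ce[i],atz(c,*ce[i],214))
    m=((b>70)&(b>r+40)&(b>g+25)).astype('uint8')
    k,l,s,ce=cv2.connectedComponentsWithStats(m)
    for i in range(1,k):
        if s[i,4]>8 and 230<ce[i][0]<390 and 190<ce[i][1]<300: print(n,"blue",s[i].tolist(),ce[i],atz(c,*ce[i],103))
E
python3 look.py
```

```text
time_s: 29.25
eef_pos: [604.1, 61.9, 268.2]
ee_rot: [0.0, 0.707, 0.707, 0.001]
force: [0.4, 0.4, 0.3]
grip_width: 0.004
grip_force: 0.0
t 29.25 q [-0.09  0.52  1.29  0.    1.33 -0.09] G [604.19  61.89 214.25] z [ 0.  0. -1.] y [ 1. -0.  0.] F [0.43 0.37 0.31] grip 0.3555788186087545 0.0
top blue [253, 207, 18, 6, 107] [261.58 209.48] [666.98 225.37 103.  ]
top blue [360, 219, 30, 30, 328] [374.4  233.45] [605.49 -92.76 103.  ]
side red [271, 193, 9, 7, 46] [274.98 195.7 ] [676.72  55.55 214.  ]
side blue [312, 211, 26, 27, 424] [324.45 226.48] [570.96  -8.02 103.  ]
side blue [238, 261, 17, 15, 113] [245.8 267.9] [674.86 211.44 103.  ]
```

```bash
python3 -m creep '[[[0.3,0,0,0,0,0],[0.6,0,0,0,0,0],[0.9,0,0,0,0,0],[1.2,0,0,0,0,0],[1.4,0,0,0,0,0],[1.6,0,0,0,0,0],[1.8,0,0,0,0,0],[2,0,0,0,0,0],[2.2,0,0,0,0,0],[2.4,0,0,0,0,0],[2.6,0,0,0,0,0],[2.8,0,0,0,0,0],[3,0,0,0,0,0],[3.2,0,0,0,0,0],[3.4,0,0,0,0,0],[3.5,0,0,0,0,0]]]'; python3 look.py
```

```text
time_s: 30.68
eef_pos: [692.0, 61.9, 267.7]
ee_rot: [0.0, 0.707, 0.707, 0.0]
force: [-1.3, -0.2, -1.2]
grip_width: 0.002
grip_force: 0.5
t 30.68 q [-0.08  0.73  0.94  0.    1.47 -0.08] G [692.    61.89 213.67] z [ 0.  0. -1.] y [ 1. -0.  0.] F [-1.27 -0.24 -1.16] grip 0.19721384845445641 0.48542434349656105
top blue [253, 207, 18, 6, 108] [261.5 209.5] [666.91 225.59 103.  ]
top blue [360, 219, 30, 29, 326] [374.42 233.39] [605.66 -92.81 103.  ]
side red [255, 189, 5, 4, 17] [257.29 190.59] [727.2   57.37 214.  ]
side blue [312, 211, 26, 27, 412] [324.39 226.53] [571.01  -7.79 103.  ]
side blue [238, 261, 17, 15, 113] [245.8 267.9] [674.86 211.44 103.  ]
```

```bash
python3 -m creep '[[[0.1,0,0,0,0,0],[0.2,0,0,0,0,0],[0.3,0,0,0,0,0],[0.4,0,0,0,0,0]]]';python3 -m creep '[[[0.06,0,0,0,0,0],[0.12,0,0,0,0,0],[0.18,0,0,0,0,0],[0.24,0,0,0,0,0]]]'
```

```text
time_s: 31.12
eef_pos: [701.6, 61.9, 268.1]
ee_rot: [0.0, 0.707, 0.707, 0.001]
force: [-0.2, -0.6, -0.4]
grip_width: -0.001
grip_force: 0.6
time_s: 31.45
eef_pos: [704.4, 62.0, 267.9]
ee_rot: [-0.004, 0.707, 0.707, -0.004]
force: [-37.5, -2.1, 9.6]
grip_width: 0.001
grip_force: 18.9
```

Lever at its stop. Retreat and check.

```bash
python3 -m creep '[[[-0.5,0,0,0,0,0],[-1.5,0,0.2,0,0,0],[-3,0,0.5,0,0,0],[-4.5,-0.5,1,0,0,0],[-6,-1,1.5,0,0,0],[-7.5,-1.5,1.5,0,0,0],[-9,-2,1.5,0,0,0],[-10.5,-3,1.5,0,0,0],[-11.5,-4,1.5,0,0,0],[-11.5,-4,1.5,0,0,0],[-11.5,-4,1.5,0,0,0],[-11.5,-4,1.5,0,0,0]]]'; python3 look.py
```

```text
time_s: 32.45
eef_pos: [420.5, -38.1, 306.2]
ee_rot: [0.001, 0.707, 0.707, 0.001]
force: [0.4, 0.9, 0.4]
grip_width: -0.001
grip_force: 0.0
t 32.45 q [-0.37  0.08  1.78  0.    1.28 -0.37] G [420.63 -38.14 252.15] z [ 0. -0. -1.] y [ 1. -0.  0.] F [0.41 0.92 0.41] grip -0.10296482877093692 0.0
top red [317, 177, 8, 8, 46] [320.3 180. ] [729.23  63.8  214.  ]
top blue [253, 207, 18, 6, 107] [261.58 209.48] [666.98 225.37 103.  ]
top blue [360, 219, 30, 30, 329] [374.43 233.47] [605.44 -92.86 103.  ]
side red [251, 187, 10, 8, 58] [255.55 190.95] [730.32  60.57 214.  ]
side blue [312, 211, 26, 27, 422] [324.44 226.51] [570.94  -7.91 103.  ]
side blue [238, 261, 17, 15, 113] [245.8 267.9] [674.86 211.44 103.  ]
```

```bash
python3 -c "
from rig import ctrl
print(ctrl.finish_job())"
```

```text
the job is handed in; nothing more can be done
None
```

I handed the job in at about 32 s: the cassette was laid on the mat, released, and put in the drawer with its blue end left; the drawer is shut and the lever is thrown back to its stop. Two slips on the way: I shut the fingers too early, lifted the cassette back out of the drawer, and pressed it on the drawer floor at about 67 N (moving the drawer about 6 mm) before setting it down again gently; and I viewed 12 pictures against the limit of 10, so the later checks, including the final placing, were made from image numbers and forces.

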